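# Clear, scrape and restock the paint-mixing slab

### The arm

A 7-joint arm with a two-finger parallel gripper is mounted at the origin on the work surface. World frame = base frame: x ahead of the robot, y to its left, z up, the work surface at z = 0. Lengths are in m, angles in rad, forces in N, time in s.
With the tool pointing down it reaches from about 0.4 to 0.85 m from the base axis. Payload 10.4 kg.
Tool frame: the origin (TCP) lies midway between the tips of the shut fingers; the grasp point (between the pads) lies 19 mm behind it; z points along the fingers, x is the direction in which the jaws open and shut, and the axes are right-handed (so a half turn about z gives the same grasp; the last joint's range is limited). The gripper opens to 85 mm and grips with 20 to 120 N. Pads are 22 mm wide; open, the fingers measure 114 mm over their backs; the gripper's body (76 mm by 85 mm) begins 54 mm behind the grasp point. The pads swing forward as they close: fully open they stand 13 mm farther back than shut.
Start: joints at [1.081, 0.332, -0.065, 1.46, 0.022, 1.35, -0.088], TCP at [0.281, -0.558, 0.231] pointing down, gripper open.
Joint ranges: [-2.6, 2.6], [-0.5, 2.12], [-1.47, 1.34], [0.16, 2.42], [-1.27, 4.41], [0.06, 2.06], [-2.6, 2.6]. Speed limits (rad/s): [2.22, 2.22, 2.79, 2.79, 3.14, 3.14, 3.14].

### API

Orientations are given as a unit quaternion [x, y, z, w].
In Python, from workcell import manip, cams gives the robot as it stands.
- The arm moves only by the tool move_arm, never from a script. Its argument "moves" is a list of rows, each a list of 7 numbers: the turn, a rotation vector about the tool's x, y, z in degrees, then the shift along the tool's x, y, z in m, then the finger opening in m, from 0 to 0.0854. A call has 1 to 10 rows; each row is the pose to reach, as a shift and turn from the pose commanded when the call began, along the tool's axes at that moment; what a row does not reach only later rows make up. A row lasts 1/10 s, in which the tool goes at most 50 mm and 8.59 degrees, less where a joint would pass 70% of its speed; a pose out of reach is approached as far as the arm can. A call with a gripper value outside its range is refused whole. The fingers move at their own pace and stop on an object; "grip_force" is the grip in N (left out, the last holds). Time passes only in rows, so rows that repeat a pose let the fingers close. It gives the time, the measured TCP pose, the force and the opening at its end, in the units of the state.
- manip.get_obs(): the state, without advancing time (a new reading comes with each control period).
- cams.camera(name): name is "side" or "top"; returns the picture (480x640x3 uint8, red, green, blue); there is no depth.
- cams.camera_params(name): a dict with "fx", "fy", "cx", "cy" (pixels), "xyz" and "rotation" of the camera in the world. Camera axes: x right, y up, looking along -z (the intrinsics and any distortion apply to the point x, -y, -z); pixel columns grow to the right and rows downward; lengths in m; the calibration is good to about 2 mm. A picture is of the moment at which its call begins. camera_params takes no time and is no camera call.
- manip.hand_in(): hands the job in, once; it reports no verdict.
The state is a dict: "clock": time; "joint_pos": joint angles; "joint_velocities": joint speeds; "tau": joint torques, N m; "position": TCP position; "ee_rot": TCP orientation; "ft_force": force on the tool from outside, world axes, zero at the start; "torque": the same for the moment, N m; "grip_width": opening from 0.0 (shut) to 1.0 (fully open).
Only numpy, scipy, OpenCV 4.12 (cv2) and the standard library are available. Lean on these libraries where they do the work, as an engineer would, in place of code of your own. Each camera call takes 0.05 s, during which the arm holds its last target. There are 200 camera calls.

### The job

Clean the marble mixing slab. First move every brass tin off it so that they all stand upright on the wooden board beside it; then take the scraper and push all the dried paint chips off the slab's end into the steel tray (use the scraper, keep the gripper's fingers off the chips). Finally stand the scraper back in its rest and the tins upright on the clean slab, and leave the brush cans and the glass jar where they are.

Things in the scene. Friction and masses are not known exactly. Their poses are not given: they have to be found in the camera images.
- slab: Fixed marble slab, 230 (x) by 300 mm (y), flat top 30 mm above its origin (centre of its underside, on the table). Steel lips along its +x and -x edges, 10 mm wide, rise 12 mm above the top, leaving a flat 210 mm wide. Its ends (y = +150, -150 mm) have no lip: the tray adjoins one, the wooden board the other, with 2 mm gaps; which is which varies
- stand: Fixed solid dark wooden board for the tins, 300 (x) by 160 mm (y), 30 mm high, so level with the slab's top. Origin: centre of its underside, on the table; axes parallel to the slab's; its centre is 232 mm from the slab's along the slab's +y or -y
- tray: Fixed shallow open dark steel tray for chips, 260 (x) by 160 mm (y), walls 14 mm high and 3 mm thick, floor 3 mm: all lower than the slab's top, so what is pushed over the slab's end falls in. Origin: centre of its underside, on the table; axes parallel to the slab's; its centre is 232 mm from the slab's, opposite the stand
- rest: Fixed shallow wooden rest of the scraper on the left or the right of the work, outside 150 (x) by 54 mm (y), walls 5 mm thick and 14 mm high, floor 5 mm thick; the pocket is 140 by 44 mm. Origin: centre of its underside, on the table
- scraper_grip (a point): Loose scraper, 0.2 kg, standing upright in its rest: rubber foot block 120 (x) by 26 (y) by 34 mm high, above it a wooden handle bar 70 (x) by 22 (y) by 50 mm high, pinched across its 22 mm from above; 84 mm high in all. This point is in the handle, 60 mm above the flat underside, 24 mm below the top; x along the foot, z up. It stands by itself on its foot
- tin0_mid (a point): Loose closed round brass tin, 66 mm diameter, 55 mm high, about 0.2 kg, upright on the slab at the start (may be absent). This point is its centre, half-way up; z along its axis
- tin1_mid (a point): Loose closed round brass tin, 62 mm diameter, 52 mm high, about 0.2 kg, upright on the slab at the start (may be absent). This point is its centre, half-way up; z along its axis
- tin2_mid (a point): Loose closed round brass tin, 58 mm diameter, 50 mm high, about 0.2 kg, upright on the slab at the start (may be absent). This point is its centre, half-way up; z along its axis
- chip0_mid (a point): Loose hard black chip of dried paint, 22 by 18 mm, 9 mm thick, 10 g, lying on the slab between the tins at the start (may be absent). This point is its centre
- chip1_mid (a point): Loose hard black chip of dried paint, 22 by 18 mm, 9 mm thick, 10 g, lying on the slab between the tins at the start (may be absent). This point is its centre
- chip2_mid (a point): Loose hard black chip of dried paint, 22 by 18 mm, 9 mm thick, 10 g, lying on the slab between the tins at the start (may be absent). This point is its centre
- chip3_mid (a point): Loose hard black chip of dried paint, 22 by 18 mm, 9 mm thick, 10 g, lying on the slab between the tins at the start (may be absent). This point is its centre
- chip4_mid (a point): Loose hard black chip of dried paint, 22 by 18 mm, 9 mm thick, 10 g, lying on the slab between the tins at the start (may be absent). This point is its centre
- brushes_a: Brass can of brushes, 64 mm diameter, 77 mm high, brushes to about 0.2 m; stands well to the left of the slab, beyond the scraper's rest or the jar. Bystander. Origin: centre of its underside
- brushes_b: The same on the right. Bystander. Origin: centre of its underside
- jar: Small glass jar with a black cap, 60 mm diameter, 60 mm high, on the side opposite to the scraper's rest. Bystander. Origin: centre of its underside

How it is judged:
By the outcome, as a careful person would: the job done as asked, in the order asked, and still so for the second after the job is handed in, with the robot touching nothing.
Of tin0, tin1, tin2 only 2 to 3 are there at a start; the rules pass over those that are not, and their reading is None.
Of chip0, chip1, chip2, chip3, chip4 only 3 to 5 are there at a start; the rules pass over those that are not, and their reading is None.
At some moment in a run one of tin0, tin1, tin2 may be knocked a few centimetres aside while the robot is not near it.
Once in a run the grip may slacken for a moment while it holds something.
It also fails if it takes over 208 s, if anything falls off the work surface, if the arm or the gripper's body presses on something with over 40 N, if the wrist force passes 120 N, or if a joint passes its speed limit or range.

## Working session

There is one attempt and no reset: what is moved stays moved. The work goes in short steps, Python scripts to look and compute and a tool call to move; the robot and the scene stay as the last step left them, time stands still between calls to the robot, and variables do not carry over. Pictures are saved under pics/ and viewed, about 12 in all and at most 16, crops included, and the job is handed in when it is done.

Besides the shell and the picture viewer there is one more tool, called after "Call:" by a JSON object that holds its "method" and its "body". move_arm: Moves the arm, as the interface text tells. Its arguments: {"type":"object","properties":{"moves":{"type":"array","items":{"type":"array","items":{"type":"number"}}},"grip_force":{"type":"number"}},"required":["moves"]}

```bash
ls; mkdir -p pics; python3 - <<'E'
from workcell import manip, cams
import cv2
for n in("top","side"):
    cv2.imwrite(f"pics/{n}0.png",cams.camera(n)[:,:,::-1]); print(n,cams.camera_params(n))
print(manip.get_obs())
E
```

```text
pics
top {'fx': 448.96014120062705, 'fy': 448.96014120062705, 'cx': 316.0755361270504, 'cy': 249.2679650011347, 'xyz': array([0.52411992, 0.00299527, 1.09407787]), 'rotation': array([ 0.02338401, -0.01743293, -0.69969772,  0.71384338])}
side {'fx': 477.901322533027, 'fy': 477.901322533027, 'cx': 322.0093610416469, 'cy': 240.7162621504907, 'xyz': array([-0.07394847,  0.67039305,  0.74373247]), 'rotation': array([-0.17064632,  0.42601282,  0.81874634, -0.34503238])}
{'clock': 0.1, 'joint_pos': array([ 1.0814161 ,  0.33279221, -0.06469121,  1.46085566,  0.02160619,
        1.3499063 , -0.08855434]), 'joint_velocities': array([ 1.94156666e-04,  2.27605906e-04,  5.37442654e-05, -2.68606006e-03,
       -1.37733237e-03, -7.64252027e-04, -1.10995094e-03]), 'tau': array([ 1.30223278e-03, -6.26749349e+01,  4.94164356e-02, -3.92428207e+01,
        1.64727552e-02,  6.94282426e-03, -1.38901319e-05]), 'position': array([ 0.28109719, -0.55784248,  0.23060655]), 'ee_rot': array([ 8.51462009e-01, -5.24415910e-01, -5.55723659e-04, -3.03025418e-04]), 'ft_force': array([-0.25547609,  0.76980352, -0.27303193]), 'torque': array([-0.00745426,  0.02690215, -0.026706  ]), 'grip_width': 0.9986667242830609}
```

View pics/top0.png

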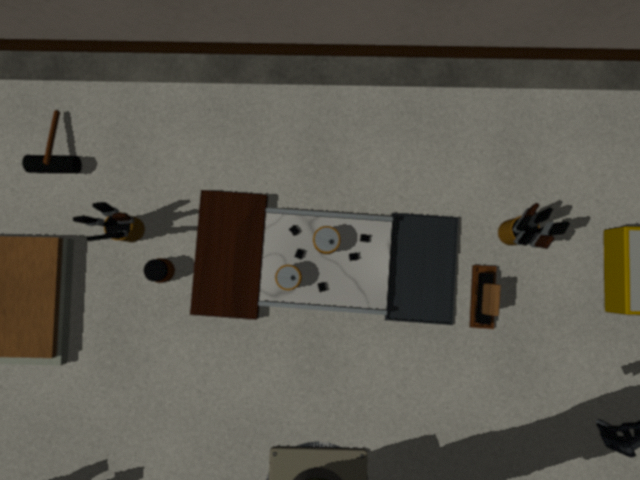

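View pics/side0.png

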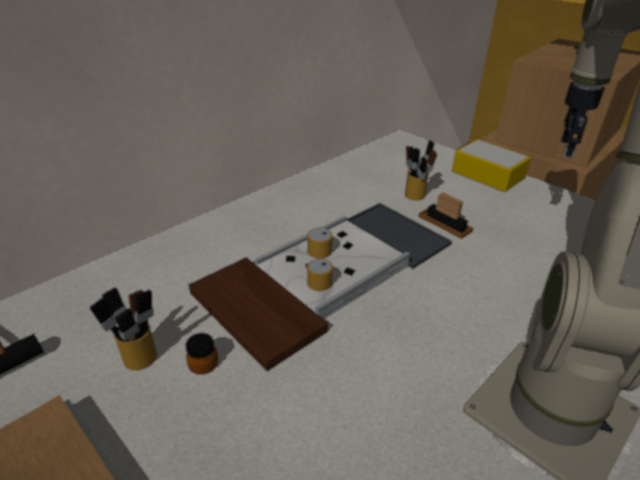

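The top view shows the board at left (+y), the tray at right (-y), tins at about (327,239) and (288,277), 5 chips, and the scraper in its rest at (487,297). The jar is at (158,270).

```bash
cat > h.py <<'E'
from workcell import manip, cams
import cv2, numpy as np
from scipy.spatial.transform import Rotation as R
def ray(n,u,v,z):
    p=cams.camera_params(n); d=np.array([(u-p['cx'])/p['fx'],-(v-p['cy'])/p['fy'],-1])
    d=R.from_quat(p['rotation']).apply(d); c=np.array(p['xyz']); return c+d*(z-c[2])/d[2]
def proj(n,X):
    p=cams.camera_params(n); q=R.from_quat(p['rotation']).inv().apply(np.array(X)-p['xyz'])
    return np.array([p['cx']-p['fx']*q[...,0]/q[...,2], p['cy']+p['fy']*q[...,1]/q[...,2]]).T
def blobs(m,amin=15):
    n,l,s,c=cv2.connectedComponentsWithStats(m.astype('uint8'))
    return [(c[i],s[i]) for i in range(1,n) if s[i][4]>=amin]
def snap(n,f):
    im=cams.camera(n); cv2.imwrite(f"pics/{f}.png",im[:,:,::-1]); return im
def rel(x,y,z,yaw=None):
    "shift/turn in tool axes to TCP x,y,z; yaw=deg of tool x"
    o=manip.get_obs(); r=R.from_quat(o['ee_rot']); d=r.inv().apply(np.array([x,y,z])-o['position'])
    t=np.zeros(3)
    if yaw is not None:
        a=np.radians(yaw); X=np.array([np.cos(a),np.sin(a),0]); Z=np.array([0,0,-1.]); T=np.array([X,np.cross(Z,X),Z]).T
        t=np.degrees((r.inv()*R.from_matrix(T)).as_rotvec())
    print('turn',t.round(2),'shift',d.round(4),'dist',np.linalg.norm(d).round(3)); 
def st():
    o=manip.get_obs(); x=R.from_quat(o['ee_rot']).apply([1,0,0]); print('t',round(o['clock'],2),'pos',np.round(o['position'],4),'yaw',np.degrees(np.arctan2(x[1],x[0])).round(2),'F',np.round(o['ft_force'],1),'w',round(o['grip_width']*85,1))
E
python3 - <<'E'
from h import *
im=cv2.imread('pics/top0.png'); hsv=cv2.cvtColor(im,cv2.COLOR_BGR2HSV)
x0,y0,x1,y1=180,180,530,340
big=cv2.resize(im[y0:y1,x0:x1],None,fx=2.28,fy=2.28,interpolation=cv2.INTER_CUBIC)
cv2.imwrite('pics/crop0.png',np.clip(big*1.8,0,255).astype('uint8'))
dark=(hsv[...,2]<60); dark[:,:266]=0;dark[:,388:]=0;dark[:212]=0;dark[308:]=0
for c,s in blobs(dark,8): print('dark',c.round(1),s,ray('top',*c,0.0345).round(4))
brass=(hsv[...,1]>90)&(hsv[...,2]>80); brass[:,:268]=0;brass[:,388:]=0;brass[:212]=0;brass[308:]=0
for c,s in blobs(brass,8): print('brass',c.round(1),s,ray('top',s[0]+s[2]/2-.5,s[1]+s[3]/2-.5,0.083).round(4))
marb=((hsv[...,1]<45)&(hsv[...,2]>125)).astype('uint8')
print(hsv[260,370],hsv[260,420],hsv[260,230],hsv[150,300],hsv[297,492],hsv[290,478], hsv[213,330])
E
```

```text
dark [294.6 229.9] [290 225  10  10  69] [0.6303 0.0644 0.0345]
dark [346.3 236.9] [338 226  18  24 255] [ 0.6161 -0.0585  0.0345]
dark [365.  237.6] [360 234  11   8  64] [ 0.6152 -0.1026  0.0345]
dark [331.3 241.5] [330 240   4   4  14] [ 0.6044 -0.0231  0.0345]
dark [299.7 253.4] [295 249  10  10  75] [0.5748 0.051  0.0345]
dark [353.8 256. ] [349 253  11   7  63] [ 0.5711 -0.0769  0.0345]
dark [307.1 272.4] [295 262  23  24 350] [0.5302 0.0326 0.0345]
dark [292.5 277.5] [291 276   4   4  12] [0.5175 0.0667 0.0345]
dark [322.3 286.4] [318 282  10  10  71] [ 0.4982 -0.0038  0.0345]
dark [387.  301.5] [387 296   1  12  12] [ 0.4659 -0.1563  0.0345]
brass [324.9 240.6] [313 226  27  28 153] [ 0.605  -0.0099  0.083 ]
brass [286.9 277.8] [275 265  26  26 122] [0.5176 0.0751 0.083 ]
[ 26  15 133] [90 21 36] [  8 190  43] [ 27  22 114] [ 15 155  84] [ 10 209  11] [68 11 90]
```

View pics/crop0.png

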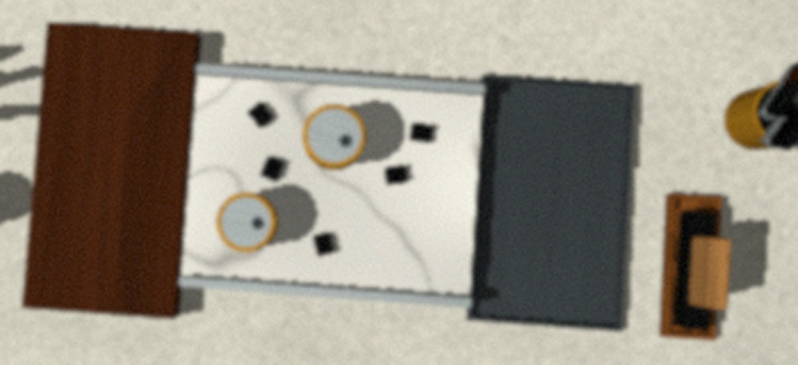

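Slab axis is turned about 3° in the image. Crop corners (2.28× from (180,180)): board (48,23),(199,34),(177,316),(24,306); tray (487,76),(638,85),(624,328),(470,318); handle top (693,237)–(731,309).

```bash
python3 - <<'E'
from h import *
f=lambda u,v,z: ray('top',180+(u+.5)/2.28-.5,180+(v+.5)/2.28-.5,z)[:2]
B=np.array([f(*p,.03) for p in [(48,23),(199,34),(177,316),(24,306)]])
T=np.array([f(*p,.014) for p in [(487,76),(638,85),(624,328),(470,318)]])
print(B.round(4),T.round(4)); b=B.mean(0);t=T.mean(0);d=b-t
yaw=np.degrees(np.arctan2(-d[0],d[1]));print('board',b,'tray',t,'slab',(b+t)/2,'len',np.linalg.norm(d),'slab yaw',yaw)
A=[('tinA',f(334,136,.084)),('tinB',f(247,221,.081))]+[('chip%d'%i,ray('top',*c,.0345)[:2]) for i,c in enumerate([(294.6,229.9),(365,237.6),(299.7,253.4),(353.8,256),(322.3,286.4)])]
r=np.radians(yaw);M=np.array([[np.cos(r),np.sin(r)],[-np.sin(r),np.cos(r)]])
for n,p in A: print(n,p.round(4),'slab frame',(M@(p-(b+t)/2)).round(4))
H=np.array([f(*p,.089) for p in [(693,236),(731,238),(726,311),(689,306)]]);print('handle',H.mean(0),np.linalg.norm(H-np.roll(H,1,0),axis=1),H)
Q=np.array([f(*p,.014) for p in [(668,194),(726,196),(718,338),(661,333)]]);print('rest',Q.mean(0),Q, 'yaw',np.degrees(np.arctan2((Q[0]-Q[3])[1],(Q[0]-Q[3])[0])))
for n,p in (('t',proj('side',[*A[0][1],.085])),('b',proj('side',[*A[1][1],.08])),('h',proj('side',[*H.mean(0),.089]))): print(n,p)
E
```

```text
[[0.7228 0.2918]
 [0.7141 0.1326]
 [0.4199 0.1476]
 [0.4268 0.3063]] [[ 0.6778 -0.1722]
 [ 0.6713 -0.3319]
 [ 0.4157 -0.3178]
 [ 0.4227 -0.1571]]
board [0.57092869 0.21960737] tray [ 0.54688789 -0.24477679] slab [ 0.55890829 -0.01258471] len 0.46500602803858054 slab yaw -2.963511845334612
tinA [ 0.6052 -0.0103] slab frame [0.0461 0.0047]
tinB [0.5195 0.074 ] slab frame [-0.0438  0.0844]
chip0 [0.6302 0.0644] slab frame [0.0673 0.0805]
chip1 [ 0.6152 -0.1026] slab frame [ 0.0609 -0.087 ]
chip2 [0.5747 0.051 ] slab frame [0.0125 0.0644]
chip3 [ 0.5711 -0.0768] slab frame [ 0.0155 -0.0635]
chip4 [ 0.4981 -0.0039] slab frame [-0.0612  0.0056]
handle [ 0.47847577 -0.37874501] [0.06811065 0.03699128 0.07106322 0.03608341] [[ 0.51379167 -0.36252115]
 [ 0.51259803 -0.39949316]
 [ 0.44171692 -0.39440889]
 [ 0.44579648 -0.35855684]]
rest [ 0.48274786 -0.39002503] [[ 0.55656009 -0.36363429]
 [ 0.5556774  -0.42443767]
 [ 0.4074158  -0.41565946]
 [ 0.41133817 -0.35636869]] yaw -2.864175384730762
t [320.39765211 232.74487455]
b [320.39806535 264.93211069]
h [449.19352826 198.02484253]
```

```bash
python3 - <<'E'
from h import *
rel(.5195,.074,.17,-92.96)
E
```

```text
turn [2.00e-02 7.00e-02 2.97e+01] shift [-0.4569 -0.4972  0.0612] dist 0.678
```

Call:
{"method": "move_arm", "body": {"moves": [[0, 0, 10, -0.15, -0.165, 0, 0.0854], [0, 0, 20, -0.25, -0.27, 0.02, 0.0854], [0, 0, 29.7, -0.33, -0.36, 0.03, 0.0854], [0, 0, 29.7, -0.33, -0.36, 0.03, 0.0854], [0, 0, 29.7, -0.33, -0.36, 0.03, 0.0854], [0, 0, 29.7, -0.33, -0.36, 0.03, 0.0854], [0, 0, 29.7, -0.33, -0.36, 0.03, 0.0854], [0, 0, 29.7, -0.33, -0.36, 0.03, 0.0854], [0, 0, 29.7, -0.33, -0.36, 0.03, 0.0854], [0, 0, 29.7, -0.33, -0.36, 0.03, 0.0854]]}}

```text
clock: 1.1
position: [0.4545, -0.0987, 0.2011]
ee_rot: [-0.689, 0.725, -0.0, 0.0]
ft_force: [0.4, -1.1, -0.1]
grip_width: 0.998
```

```bash
python3 - <<'E'
from h import *
st(); rel(.5195,.074,.15,-92.96)
E
```

```text
t 1.1 pos [ 0.4545 -0.0987  0.2011] yaw -92.88 F [ 0.4 -1.1 -0.1] w 84.8
turn [-0.   -0.    0.08] shift [-0.1757 -0.0562  0.0511] dist 0.191
```

Call:
{"method": "move_arm", "body": {"moves": [[0, 0, 0, -0.176, -0.056, 0.05, 0.0854], [0, 0, 0, -0.176, -0.056, 0.05, 0.0854], [0, 0, 0, -0.176, -0.056, 0.05, 0.0854], [0, 0, 0, -0.176, -0.056, 0.05, 0.0854], [0, 0, 0, -0.176, -0.056, 0.05, 0.0854], [0, 0, 0, -0.176, -0.056, 0.05, 0.0854]]}}

```text
clock: 1.7
position: [0.5189, 0.0722, 0.1506]
ee_rot: [-0.689, 0.724, 0.001, -0.0]
ft_force: [0.6, -0.0, 0.1]
grip_width: 1.002
```

```bash
python3 - <<'E'
from h import *
st(); rel(.5195,.074,.15,-92.96); im=snap('side','s1'); snap('top','t1')
o=proj('side',[[.5195,.074,.055]])[0]; u,v=o.astype(int)
cv2.imwrite('pics/s1c.png',np.clip(1.6*cv2.resize(im[v-110:v+90,u-130:u+130,::-1],None,fx=3,fy=3,interpolation=cv2.INTER_CUBIC),0,255))
E
```

```text
t 1.7 pos [0.5189 0.0722 0.1506] yaw -92.84 F [ 0.6 -0.   0.1] w 85.2
turn [0.09 0.01 0.12] shift [-0.0018 -0.0006  0.0006] dist 0.002[ WARN:0@2.514] global loadsave.cpp:1063 imwrite_ Unsupported depth image for selected encoder is fallbacked to CV_8U.
```

View pics/s1c.png

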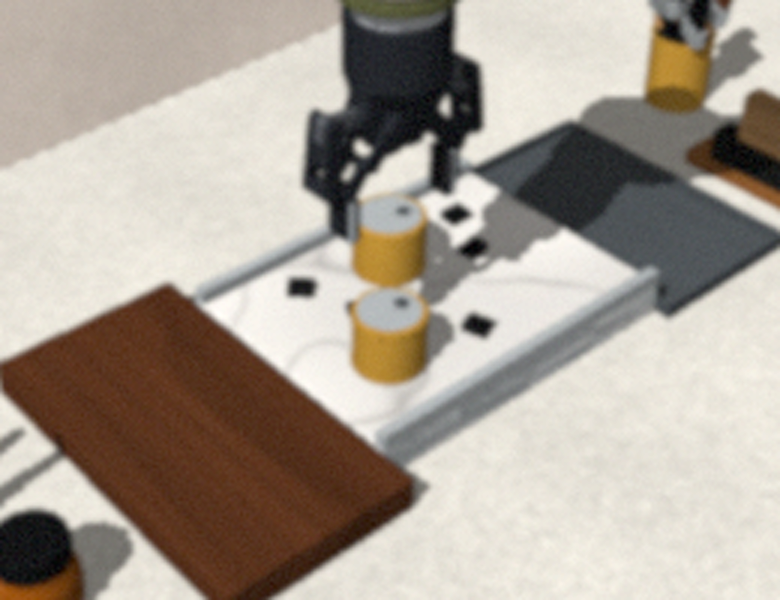

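Side view: the open gripper hangs over the nearer tin (crop (390,340)), and no chips lie in its fingers' way. Descending.

Call:
{"method": "move_arm", "body": {"moves": [[0, 0, 0, -0.002, 0, 0.04, 0.0854], [0, 0, 0, -0.002, 0, 0.075, 0.0854], [0, 0, 0, -0.002, 0, 0.1, 0.0854], [0, 0, 0, -0.002, 0, 0.114, 0.0854], [0, 0, 0, -0.002, 0, 0.114, 0.0854], [0, 0, 0, -0.002, 0, 0.114, 0.04], [0, 0, 0, -0.002, 0, 0.114, 0.04], [0, 0, 0, -0.002, 0, 0.114, 0.04], [0, 0, 0, -0.002, 0, 0.114, 0.04], [0, 0, 0, -0.002, 0, 0.114, 0.04]], "grip_force": 50}}

```text
clock: 2.8
position: [0.5207, 0.0737, 0.0393]
ee_rot: [-0.689, 0.725, -0.001, 0.001]
ft_force: [-1.1, 1.2, 5.9]
grip_width: 0.668
```

Call:
{"method": "move_arm", "body": {"moves": [[0, 0, 0, 0, 0, 0, 0.03], [0, 0, 0, 0, 0, 0, 0.03], [0, 0, 0, 0, 0, -0.02, 0.03], [0, 0, 0, 0, 0, -0.05, 0.03], [0, 0, 0, -0.03, 0, -0.06, 0.03], [0, 0, 0, -0.07, 0.01, -0.06, 0.03], [0, 0, 0, -0.11, 0.016, -0.06, 0.03], [0, 0, 0, -0.14, 0.016, -0.06, 0.03], [0, 0, 0, -0.151, 0.016, -0.06, 0.03], [0, 0, 0, -0.151, 0.016, -0.06, 0.03]]}}

```text
clock: 3.8
position: [0.511, 0.2267, 0.0979]
ee_rot: [-0.69, 0.724, 0.0, 0.001]
ft_force: [-0.4, 0.3, -1.8]
grip_width: 0.667
```

```bash
python3 - <<'E'
from h import *
st()
r=np.radians(-2.96); c=np.array([.5589,-.0126]); M=np.array([[np.cos(r),-np.sin(r)],[np.sin(r),np.cos(r)]])
for p in [(-.06,.235),(.06,.235),(.046,.005)]: print(p,c+M@p)
im=snap('side','s2')
o=proj('side',[[.51,.226,.06]])[0]; u,v=o.astype(int)
cv2.imwrite('pics/s2c.png',np.clip(1.6*cv2.resize(im[v-110:v+90,u-130:u+130,::-1],None,fx=3,fy=3,interpolation=cv2.INTER_CUBIC),0,255).astype('uint8'))
E
```

```text
t 3.8 pos [0.511  0.2267 0.0979] yaw -92.8 F [-0.4  0.3 -1.8] w 56.7
(-0.06, 0.235) [0.51111516 0.2251848 ]
(0.06, 0.235) [0.63095506 0.21898814]
(0.046, 0.005) [ 0.60509682 -0.00998205]
```

View pics/s2c.png

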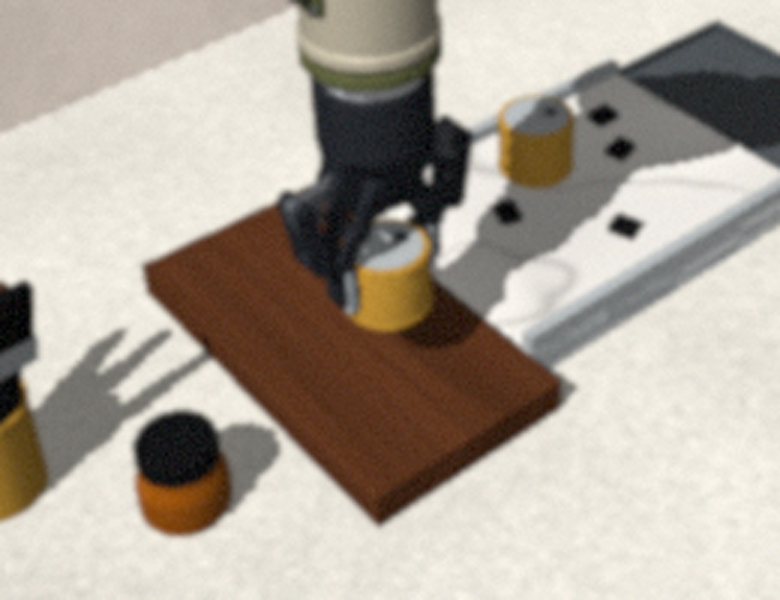

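The side view shows the tin held level over the board. Lowering and releasing.

Call:
{"method": "move_arm", "body": {"moves": [[0, 0, 0, 0, 0, 0.03, 0.03], [0, 0, 0, 0, 0, 0.05, 0.03], [0, 0, 0, 0, 0, 0.057, 0.03], [0, 0, 0, 0, 0, 0.0595, 0.03], [0, 0, 0, 0, 0, 0.0595, 0.03], [0, 0, 0, 0, 0, 0.0595, 0.0854], [0, 0, 0, 0, 0, 0.0595, 0.0854], [0, 0, 0, 0, 0, 0.0595, 0.0854], [0, 0, 0, 0, 0, 0.03, 0.0854], [0, 0, 0, 0, 0, -0.02, 0.0854]]}}

```text
clock: 4.85
position: [0.5094, 0.2238, 0.1156]
ee_rot: [-0.689, 0.725, 0.001, -0.003]
ft_force: [1.9, -1.2, -0.6]
grip_width: 0.996
```

Call:
{"method": "move_arm", "body": {"moves": [[0, 0, 0, 0.03, 0, -0.03, 0.0854], [0, 0, 0, 0.23, -0.106, -0.03, 0.0854], [0, 0, 0, 0.23, -0.106, -0.03, 0.0854], [0, 0, 0, 0.23, -0.106, -0.03, 0.0854], [0, 0, 0, 0.23, -0.106, -0.03, 0.0854], [0, 0, 0, 0.23, -0.106, -0.03, 0.0854], [0, 0, 0, 0.23, -0.106, -0.03, 0.0854], [0, 0, 0, 0.23, -0.106, -0.03, 0.0854]]}}

```text
clock: 5.65
position: [0.6051, -0.0103, 0.1471]
ee_rot: [-0.688, 0.725, 0.0, 0.0]
ft_force: [0.3, 1.2, 0.2]
grip_width: 1.0
```

```bash
python3 - <<'E'
from h import *
st(); rel(.6052,-.010,.036,-92.96); im=snap('side','s3')
hsv=cv2.cvtColor(im,cv2.COLOR_RGB2HSV); m=(hsv[...,0]>12)&(hsv[...,0]<28)&(hsv[...,1]>120)&(hsv[...,2]>80)
for c,s in blobs(m,60): print(c.round(1),s)
print(proj('side',[[.605,-.01,.057],[.5105,.2257,.055]]))
o=proj('side',[[.58,.1,.06]])[0]; u,v=o.astype(int)
cv2.imwrite('pics/s3c.png',np.clip(1.6*cv2.resize(im[v-120:v+80,u-130:u+130,::-1],None,fx=3,fy=3,interpolation=cv2.INTER_CUBIC),0,255).astype('uint8'))
E
```

```text
t 5.65 pos [ 0.6051 -0.0103  0.1471] yaw -93.01 F [0.3 1.2 0.2] w 85.0
turn [ 0.02  0.03 -0.05] shift [-2.000e-04 -1.000e-04  1.111e-01] dist 0.111
[520.5 112.9] [  452    35   116   157 11948]
[448.4 205.5] [436 194  26  25 410]
[447.5 228.7] [432 221  30  16  88]
[317.7 247.7] [307 236  25  22 332]
[269.5 313.7] [257 292  29  35 436]
[131.4 354.4] [115 337  32  33 581]
[194.8 362.6] [187 354  20  18 149]
[ 48.1 447.9] [   0  397  113   83 6176]
[[320.22905287 242.17874498]
 [271.22626122 307.67097074]]
```

View pics/s3c.png

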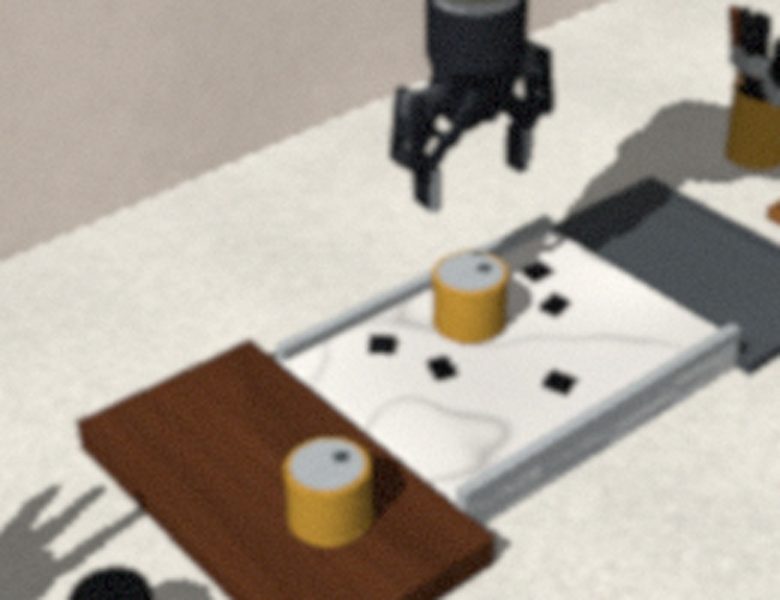

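First tin stands upright on the board at crop (328,490). The second is undisturbed at (470,298), below the open gripper.

Call:
{"method": "move_arm", "body": {"moves": [[0, 0, 0, 0, 0, 0.04, 0.0854], [0, 0, 0, 0, 0, 0.075, 0.0854], [0, 0, 0, 0, 0, 0.1, 0.0854], [0, 0, 0, 0, 0, 0.111, 0.0854], [0, 0, 0, 0, 0, 0.111, 0.0854], [0, 0, 0, 0, 0, 0.111, 0.03], [0, 0, 0, 0, 0, 0.111, 0.03], [0, 0, 0, 0, 0, 0.111, 0.03], [0, 0, 0, 0, 0, 0.111, 0.03], [0, 0, 0, 0, 0, 0.111, 0.03]], "grip_force": 50}}

```text
clock: 6.7
position: [0.6065, -0.0096, 0.0384]
ee_rot: [-0.689, 0.725, -0.001, 0.001]
ft_force: [-0.9, 1.5, 6.5]
grip_width: 0.718
```

Call:
{"method": "move_arm", "body": {"moves": [[0, 0, 0, 0, 0, 0, 0.03], [0, 0, 0, 0, 0, -0.02, 0.03], [0, 0, 0, 0, 0, -0.05, 0.03], [0, 0, 0, -0.04, 0, -0.06, 0.03], [0, 0, 0, -0.085, -0.01, -0.06, 0.03], [0, 0, 0, -0.13, -0.014, -0.06, 0.03], [0, 0, 0, -0.175, -0.014, -0.06, 0.03], [0, 0, 0, -0.215, -0.014, -0.06, 0.03], [0, 0, 0, -0.23, -0.014, -0.06, 0.03], [0, 0, 0, -0.23, -0.014, -0.06, 0.03]]}}

```text
clock: 7.7
position: [0.63, 0.2227, 0.0967]
ee_rot: [-0.69, 0.723, 0.001, 0.001]
ft_force: [-0.2, -0.4, -2.9]
grip_width: 0.713
```

```bash
python3 - <<'E'
from h import *
st(); im=snap('side','s4')
hsv=cv2.cvtColor(im,cv2.COLOR_RGB2HSV); m=(hsv[...,0]>12)&(hsv[...,0]<28)&(hsv[...,1]>120)&(hsv[...,2]>80)
for c,s in blobs(m,60): print(c.round(1),s)
p=manip.get_obs()['position'];print(proj('side',[[p[0],p[1],p[2]+.02],[.5105,.2257,.055]]))
E
```

```text
t 7.7 pos [0.63   0.2227 0.0967] yaw -92.69 F [-0.2 -0.4 -2.9] w 60.6
[609.2  22.4] [ 573    0   67   51 2911]
[605.3  74.2] [ 578   47   62   78 2202]
[489.2 116. ] [ 467   64   47   87 1840]
[629.8 147.6] [ 607   81   33  122 1840]
[485.7 170.8] [ 452  145   70   47 1544]
[414.5 187.9] [406 170  19  30 377]
[450.8 230.3] [439 225  23  12  78]
[234.6 266.4] [223 247  26  31 382]
[269.7 313.7] [257 291  29  36 457]
[132.1 353.8] [115 333  33  37 618]
[195.6 363.5] [187 354  21  19 181]
[ 48.  447.9] [   0  397  112   83 6164]
[[236.097214   257.43899225]
 [271.22626122 307.67097074]]
```

Call:
{"method": "move_arm", "body": {"moves": [[0, 0, 0, 0, 0, 0.03, 0.03], [0, 0, 0, 0, 0, 0.05, 0.03], [0, 0, 0, 0, 0, 0.057, 0.03], [0, 0, 0, 0, 0, 0.0595, 0.03], [0, 0, 0, 0, 0, 0.0595, 0.03], [0, 0, 0, 0, 0, 0.0595, 0.0854], [0, 0, 0, 0, 0, 0.0595, 0.0854], [0, 0, 0, 0, 0, 0.0595, 0.0854], [0, 0, 0, 0, 0, 0.03, 0.0854], [0, 0, 0, 0, 0, -0.02, 0.0854]]}}

```text
clock: 8.75
position: [0.6291, 0.2177, 0.1138]
ee_rot: [-0.689, 0.725, 0.001, -0.003]
ft_force: [0.8, 0.3, 0.9]
grip_width: 0.997
```

Call:
{"method": "move_arm", "body": {"moves": [[0, 0, 0, 0.03, 0, -0.05, 0.0854], [0, 0, 0, 0.5, 0.12, -0.08, 0.0854], [0, 0, 0, 0.5, 0.12, -0.08, 0.0854], [0, 0, 0, 0.5, 0.12, -0.08, 0.0854], [0, 0, 0, 0.5, 0.12, -0.08, 0.0854], [0, 0, 0, 0.5, 0.12, -0.08, 0.0854], [0, 0, 0, 0.5, 0.12, -0.08, 0.0854], [0, 0, 0, 0.5, 0.12, -0.08, 0.0854], [0, 0, 0, 0.5, 0.12, -0.08, 0.0854], [0, 0, 0, 0.5, 0.12, -0.08, 0.0854]]}}

```text
clock: 9.75
position: [0.4965, -0.2375, 0.1939]
ee_rot: [-0.689, 0.725, -0.001, 0.0]
ft_force: [0.4, -0.2, -0.0]
grip_width: 1.001
```

```bash
python3 - <<'E'
from h import *
st(); rel(.4785,-.386,.14,-92.9)
im=snap('top','t5'); snap('side','s5')
cv2.imwrite('pics/t5c.png',np.clip(1.8*cv2.resize(im[180:340,180:530,::-1],None,fx=2.28,fy=2.28,interpolation=cv2.INTER_CUBIC),0,255).astype('uint8'))
# handle top face, brightest orange
a=cv2.imread('pics/top0.png')[265:330,465:510]; h=cv2.cvtColor(a,cv2.COLOR_BGR2HSV)
print(h[31,10:40,2].tolist()); print(h[31,10:40,1].tolist())
E
```

```text
t 9.75 pos [ 0.4965 -0.2375  0.1939] yaw -92.96 F [ 0.4 -0.2 -0. ] w 85.1
turn [-0.05 -0.03 -0.06] shift [0.1492 0.0104 0.054 ] dist 0.159
[54, 45, 26, 11, 10, 2, 17, 36, 60, 71, 75, 74, 75, 73, 72, 77, 83, 86, 84, 87, 92, 95, 95, 93, 78, 60, 53, 49, 52, 53]
[189, 198, 157, 93, 51, 255, 120, 142, 153, 151, 153, 159, 153, 157, 159, 156, 154, 157, 161, 158, 152, 156, 161, 154, 131, 85, 38, 21, 25, 19]
```

View pics/t5c.png

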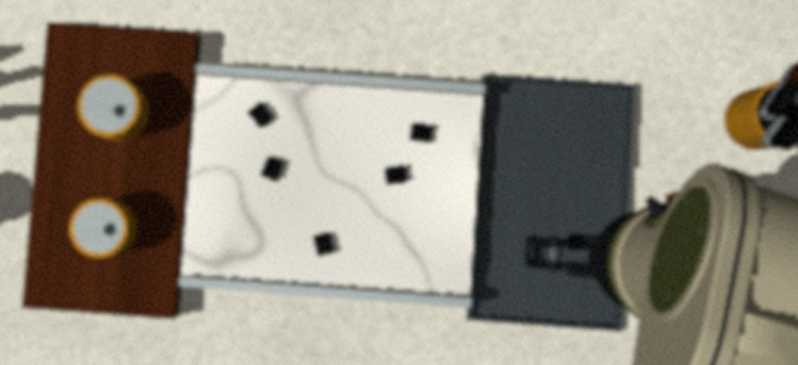

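Both tins stand on the board (crop (108,105), (99,228)); five chips are on the slab, unmoved. On to the scraper.

Call:
{"method": "move_arm", "body": {"moves": [[0, 0, 0, 0.149, 0.01, 0.054, 0.0854], [0, 0, 0, 0.149, 0.01, 0.054, 0.0854], [0, 0, 0, 0.149, 0.01, 0.054, 0.0854], [0, 0, 0, 0.149, 0.01, 0.054, 0.0854], [0, 0, 0, 0.149, 0.01, 0.054, 0.0854]]}}

```text
clock: 10.35
position: [0.4785, -0.3854, 0.1382]
ee_rot: [-0.687, 0.726, 0.001, -0.0]
ft_force: [-0.1, 1.0, -0.7]
grip_width: 0.998
```

```bash
python3 - <<'E'
from h import *
st(); rel(.4785,-.386,.044,-92.9)
im=snap('side','s6')
cv2.imwrite('pics/s6c.png',np.clip(1.6*cv2.resize(im[110:270,360:560,::-1],None,fx=3.5,fy=3.5,interpolation=cv2.INTER_CUBIC),0,255).astype('uint8'))
E
```

```text
t 10.35 pos [ 0.4785 -0.3854  0.1382] yaw -93.14 F [-0.1  1.  -0.7] w 84.9
turn [ 0.08  0.04 -0.24] shift [ 0.0007 -0.0001  0.0942] dist 0.094
```

View pics/s6c.png

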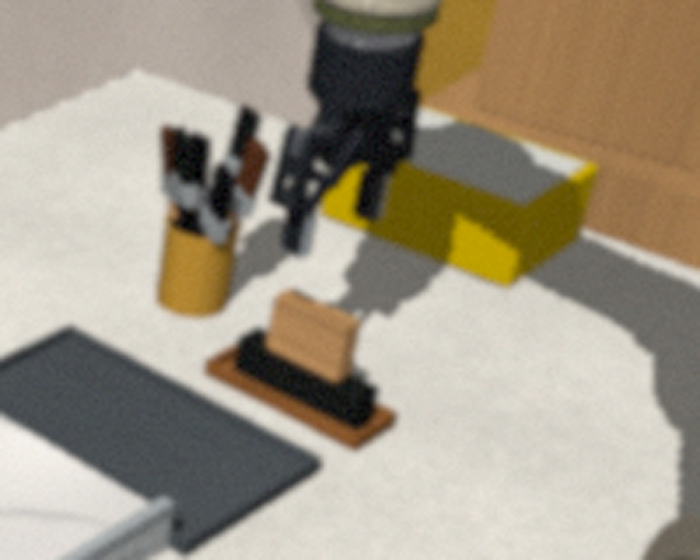

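Gripper (tips around (335,225)) is over the handle (310,335), in line with it. Descend and grip.

Call:
{"method": "move_arm", "body": {"moves": [[0, 0, 0, 0, 0, 0.04, 0.0854], [0, 0, 0, 0, 0, 0.07, 0.0854], [0, 0, 0, 0, 0, 0.09, 0.0854], [0, 0, 0, 0, 0, 0.094, 0.0854], [0, 0, 0, 0, 0, 0.094, 0.01], [0, 0, 0, 0, 0, 0.094, 0.01], [0, 0, 0, 0, 0, 0.094, 0.01], [0, 0, 0, 0, 0, 0.094, 0.01], [0, 0, 0, 0, 0, 0.094, 0.01], [0, 0, 0, 0, 0, 0.094, 0.01]], "grip_force": 80}}

```text
clock: 11.4
position: [0.4801, -0.3842, 0.0461]
ee_rot: [-0.689, 0.725, -0.001, 0.0]
ft_force: [-1.4, -0.8, 6.3]
grip_width: 0.246
```

Call:
{"method": "move_arm", "body": {"moves": [[0, 0, 0, 0, 0, 0, 0.01], [0, 0, 0, 0, 0, 0, 0.01], [0, 0, 0, 0, 0, 0, 0.01], [0, 0, 0, 0, 0, -0.015, 0.01], [0, 0, 0, 0, 0, -0.03, 0.01], [0, 0, 0, 0, 0, -0.06, 0.01], [0, 0, 0, 0, 0, -0.08, 0.01], [0, 0, 0, 0, 0, -0.08, 0.01]]}}

```text
clock: 12.2
position: [0.4814, -0.385, 0.1297]
ee_rot: [-0.689, 0.725, -0.003, 0.0]
ft_force: [0.7, -0.8, -2.1]
grip_width: 0.248
```

```bash
python3 - <<'E'
from h import *
st()
im=snap('side','s7'); snap('top','t7')
cv2.imwrite('pics/s7c.png',np.clip(1.6*cv2.resize(im[110:270,360:560,::-1],None,fx=3.5,fy=3.5,interpolation=cv2.INTER_CUBIC),0,255).astype('uint8'))
r=np.radians(-2.96); c=np.array([.5589,-.0126]); M=np.array([[np.cos(r),-np.sin(r)],[np.sin(r),np.cos(r)]])
for p in [(.043,.128),(.043,-.16),(-.043,.128),(-.043,-.16)]: print(p,(c+M@p).round(4))
E
```

```text
t 12.2 pos [ 0.4814 -0.385   0.1297] yaw -92.96 F [ 0.7 -0.8 -2.1] w 21.1
(0.043, 0.128) [0.6085 0.113 ]
(0.043, -0.16) [ 0.5936 -0.1746]
(-0.043, 0.128) [0.5226 0.1174]
(-0.043, -0.16) [ 0.5077 -0.1702]
```

View pics/s7c.png

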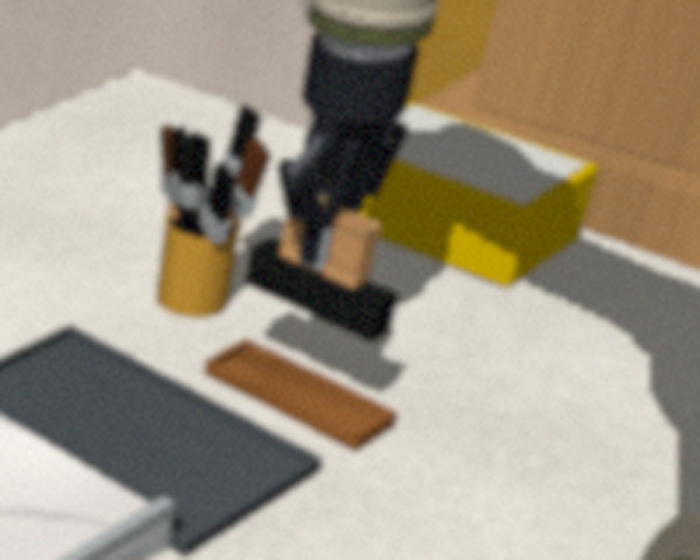

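Scraper held square and level, clear of its rest. Taking it to the board end of the slab.

Call:
{"method": "move_arm", "body": {"moves": [[0, 0, 0, -0.02, 0, -0.04, 0.01], [0, 0, 0, -0.4, -0.09, -0.06, 0.01], [0, 0, 0, -0.4, -0.09, -0.06, 0.01], [0, 0, 0, -0.4, -0.09, -0.06, 0.01], [0, 0, 0, -0.4, -0.09, -0.06, 0.01], [0, 0, 0, -0.4, -0.09, -0.06, 0.01], [0, 0, 0, -0.4, -0.09, -0.06, 0.01], [0, 0, 0, -0.4, -0.09, -0.06, 0.01], [0, 0, 0, -0.4, -0.09, -0.06, 0.01], [0, 0, 0, -0.4, -0.09, -0.06, 0.01]]}}

```text
clock: 13.3
position: [0.5901, 0.019, 0.1845]
ee_rot: [-0.692, 0.722, 0.002, 0.001]
ft_force: [-1.2, 0.1, -0.8]
grip_width: 0.243
```

```bash
python3 - <<'E'
from h import *
st(); rel(.6035,.1133,.10,-92.96)
E
```

```text
t 13.3 pos [0.5901 0.019  0.1845] yaw -92.41 F [-1.2  0.1 -0.8] w 20.7
turn [0.07 0.21 0.55] shift [-0.0945 -0.0096  0.0848] dist 0.127
```

Call:
{"method": "move_arm", "body": {"moves": [[0, 0, 0, -0.095, -0.009, 0.02, 0.01], [0, 0, 0, -0.095, -0.009, 0.04, 0.01], [0, 0, 0, -0.095, -0.009, 0.085, 0.01], [0, 0, 0, -0.095, -0.009, 0.085, 0.01], [0, 0, 0, -0.095, -0.009, 0.085, 0.01]]}}

```text
clock: 13.8
position: [0.6033, 0.1042, 0.0995]
ee_rot: [-0.688, 0.725, 0.001, -0.001]
ft_force: [0.2, -0.6, -0.5]
grip_width: 0.249
```

```bash
python3 - <<'E'
from h import *
st(); rel(.6035,.1133,.073,-92.96)
im=snap('side','s8'); snap('top','t8')
cv2.imwrite('pics/s8c.png',np.clip(1.6*cv2.resize(im[160:360,190:450,::-1],None,fx=3,fy=3,interpolation=cv2.INTER_CUBIC),0,255).astype('uint8'))
E
```

```text
t 13.8 pos [0.6033 0.1042 0.0995] yaw -92.99 F [ 0.2 -0.6 -0.5] w 21.1
turn [ 0.16 -0.06 -0.03] shift [-0.0091  0.0002  0.0265] dist 0.028
```

View pics/s8c.png

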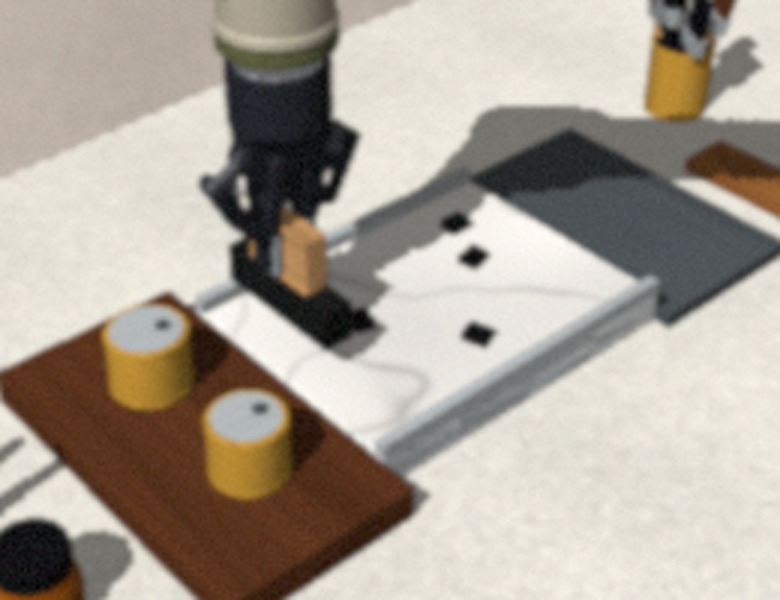

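The foot hovers about 3 cm over the slab, clear of the lips; tins untouched. First get into place, then go down in small steps watching the force.

Call:
{"method": "move_arm", "body": {"moves": [[0, 0, 0, -0.01, 0, 0, 0.01], [0, 0, 0, -0.01, 0, 0.01, 0.01], [0, 0, 0, -0.01, 0, 0.018, 0.01], [0, 0, 0, -0.01, 0, 0.024, 0.01], [0, 0, 0, -0.01, 0, 0.024, 0.01]]}}

```text
clock: 14.4
position: [0.6038, 0.1148, 0.0748]
ee_rot: [-0.689, 0.725, 0.0, -0.001]
ft_force: [-0.3, -0.4, -2.0]
grip_width: 0.247
```

Call:
{"method": "move_arm", "body": {"moves": [[0, 0, 0, 0, 0, 0.002, 0.01], [0, 0, 0, 0, 0, 0.002, 0.01], [0, 0, 0, 0, 0, 0.002, 0.01]]}}

```text
clock: 14.7
position: [0.6047, 0.1154, 0.0744]
ee_rot: [-0.689, 0.725, -0.0, 0.0]
ft_force: [-0.1, 0.8, -2.1]
grip_width: 0.245
```

```bash
python3 - <<'E'
from h import *
st(); rel(.6035,.1133,.073,-92.96)
im=snap('side','s9'); st()
E
```

```text
t 14.7 pos [0.6047 0.1154 0.0744] yaw -92.96 F [-0.1  0.8 -2.1] w 20.8
turn [-0.02  0.    0.  ] shift [0.0021 0.0011 0.0014] dist 0.003
t 14.75 pos [0.6047 0.1154 0.0745] yaw -92.96 F [-0.6  0.4 -1.4] w 21.0
```

Call:
{"method": "move_arm", "body": {"moves": [[0, 0, 0, 0, 0, 0.002, 0.01], [0, 0, 0, 0, 0, 0.002, 0.01], [0, 0, 0, 0, 0, 0.002, 0.01]]}}

```text
clock: 15.05
position: [0.6045, 0.1153, 0.0722]
ee_rot: [-0.689, 0.725, -0.0, -0.0]
ft_force: [0.6, 0.1, -1.8]
grip_width: 0.25
```

Call:
{"method": "move_arm", "body": {"moves": [[0, 0, 0, 0, 0, 0.001, 0.01], [0, 0, 0, 0, 0, 0.001, 0.01], [0, 0, 0, 0, 0, 0.001, 0.01]]}}

```text
clock: 15.35
position: [0.6046, 0.1154, 0.0712]
ee_rot: [-0.689, 0.725, -0.0, -0.0]
ft_force: [0.7, -0.3, -1.1]
grip_width: 0.247
```

Foot is about 1–2 mm above the marble (force unchanged at the scraper's weight), which is fine for 9 mm chips. Sweep.

Call:
{"method": "move_arm", "body": {"moves": [[0, 0, 0, 0.012, 0, 0, 0.01], [0, 0, 0, 0.024, 0, 0, 0.01], [0, 0, 0, 0.036, 0, 0, 0.01], [0, 0, 0, 0.048, 0, 0, 0.01], [0, 0, 0, 0.06, 0, 0, 0.01], [0, 0, 0, 0.072, 0, 0, 0.01], [0, 0, 0, 0.084, 0, 0, 0.01], [0, 0, 0, 0.096, 0, 0, 0.01], [0, 0, 0, 0.108, 0, 0, 0.01], [0, 0, 0, 0.12, 0, 0, 0.01]]}}

```text
clock: 16.35
position: [0.5983, -0.0055, 0.0712]
ee_rot: [-0.689, 0.725, -0.0, -0.0]
ft_force: [0.1, -0.7, -3.0]
grip_width: 0.247
```

```bash
python3 - <<'E'
from h import *
st(); im=snap('side','s10'); snap('top','t10')
cv2.imwrite('pics/s10c.png',np.clip(1.6*cv2.resize(im[160:360,190:450,::-1],None,fx=3,fy=3,interpolation=cv2.INTER_CUBIC),0,255).astype('uint8'))
E
```

```text
t 16.35 pos [ 0.5983 -0.0055  0.0712] yaw -92.95 F [ 0.1 -0.7 -3. ] w 21.0
```

View pics/s10c.png

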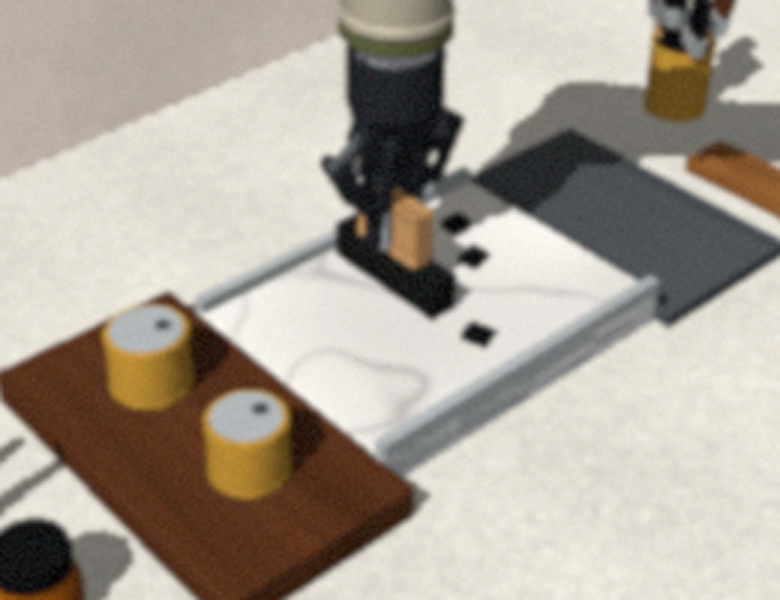

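Foot is mid-slab, two chips gathered (hidden in front of it), nothing left behind. Continue.

Call:
{"method": "move_arm", "body": {"moves": [[0, 0, 0, 0.012, 0, 0, 0.01], [0, 0, 0, 0.024, 0, 0, 0.01], [0, 0, 0, 0.036, 0, 0, 0.01], [0, 0, 0, 0.048, 0, 0, 0.01], [0, 0, 0, 0.06, 0, 0, 0.01], [0, 0, 0, 0.072, 0, 0, 0.01], [0, 0, 0, 0.084, 0, 0, 0.01], [0, 0, 0, 0.096, 0, 0, 0.01], [0, 0, 0, 0.108, 0, 0, 0.01], [0, 0, 0, 0.12, 0, 0, 0.01]]}}

```text
clock: 17.45
position: [0.5922, -0.1253, 0.0712]
ee_rot: [-0.689, 0.725, -0.0, -0.0]
ft_force: [0.3, 0.6, -1.0]
grip_width: 0.248
```

Call:
{"method": "move_arm", "body": {"moves": [[0, 0, 0, 0.01, 0, 0, 0.01], [0, 0, 0, 0.02, 0, 0, 0.01], [0, 0, 0, 0.03, 0, 0, 0.01], [0, 0, 0, 0.04, 0, 0, 0.01], [0, 0, 0, 0.05, 0, 0, 0.01], [0, 0, 0, 0.06, 0, 0, 0.01], [0, 0, 0, 0.06, 0, 0, 0.01]]}}

```text
clock: 18.15
position: [0.5888, -0.1864, 0.0712]
ee_rot: [-0.688, 0.726, -0.0, -0.0]
ft_force: [-0.5, 0.4, -2.0]
grip_width: 0.245
```

```bash
python3 - <<'E'
from h import *
st(); im=snap('side','s11'); t=snap('top','t11')
a=cv2.resize(im[160:300,250:450,::-1],None,fx=4,fy=3.9,interpolation=cv2.INTER_CUBIC)
cv2.imwrite('pics/s11c.png',np.clip(a*1.8,0,255).astype('uint8'))
E
```

```text
t 18.15 pos [ 0.5888 -0.1864  0.0712] yaw -93.09 F [-0.5  0.4 -2. ] w 20.8
```

View pics/s11c.png

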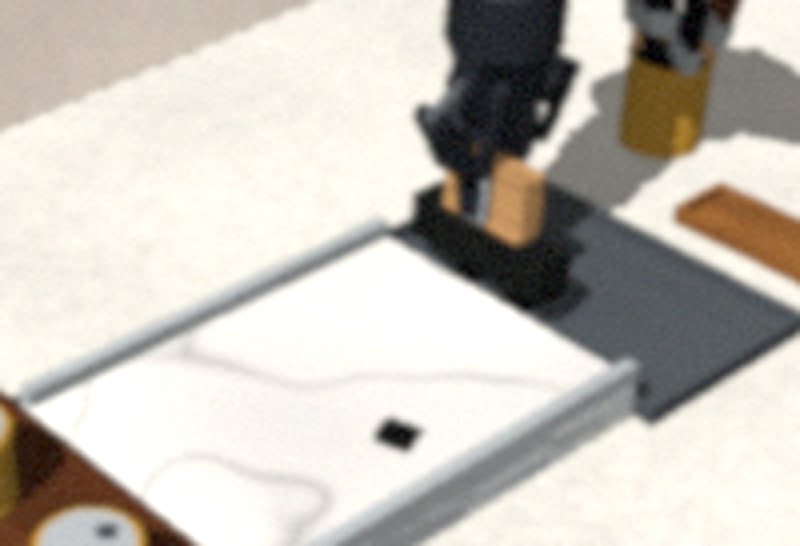

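Four chips are over the edge. One is left at (400,433), about slab (-0.061, 0.006). Lift over and sweep that side.

Call:
{"method": "move_arm", "body": {"moves": [[0, 0, 0, 0, 0, -0.04, 0.01], [0, 0, 0, -0.02, 0, -0.05, 0.01], [0, 0, 0, -0.232, 0.078, -0.05, 0.01], [0, 0, 0, -0.232, 0.078, -0.05, 0.01], [0, 0, 0, -0.232, 0.078, -0.05, 0.01], [0, 0, 0, -0.232, 0.078, -0.05, 0.01], [0, 0, 0, -0.232, 0.078, -0.05, 0.01], [0, 0, 0, -0.232, 0.078, -0.05, 0.01], [0, 0, 0, -0.232, 0.078, -0.05, 0.01]]}}

```text
clock: 19.15
position: [0.5229, 0.0528, 0.1213]
ee_rot: [-0.69, 0.724, -0.0, 0.0]
ft_force: [0.1, -0.9, -1.3]
grip_width: 0.246
```

Call:
{"method": "move_arm", "body": {"moves": [[0, 0, 0, 0, 0, 0.02, 0.01], [0, 0, 0, 0, 0, 0.04, 0.01], [0, 0, 0, 0, 0, 0.048, 0.01], [0, 0, 0, 0, 0, 0.05, 0.01], [0, 0, 0, 0, 0, 0.05, 0.01], [0, 0, 0, 0, 0, 0.05, 0.01]]}}

```text
clock: 19.75
position: [0.5236, 0.051, 0.0715]
ee_rot: [-0.688, 0.725, -0.0, 0.0]
ft_force: [0.1, 0.6, -0.9]
grip_width: 0.249
```

```bash
python3 - <<'E'
from h import *
st(); im=snap('side','s12'); t=snap('top','t12')
a=cv2.resize(im[180:320,250:450,::-1],None,fx=4,fy=3.9,interpolation=cv2.INTER_CUBIC)
cv2.imwrite('pics/s12c.png',np.clip(a*1.8,0,255).astype('uint8'))
E
```

```text
t 19.75 pos [0.5236 0.051  0.0715] yaw -93.01 F [ 0.1  0.6 -0.9] w 21.2
```

View pics/s12c.png

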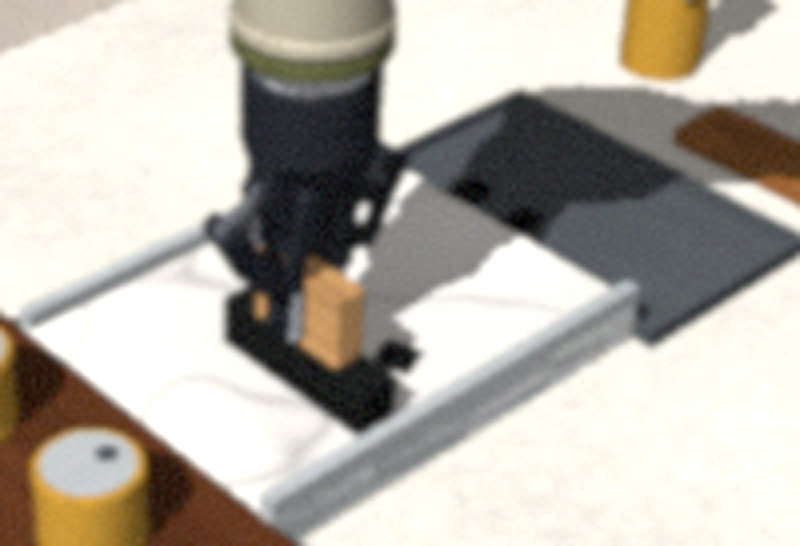

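Chips lie in the tray at the edge ((470,190),(525,215)); the foot is down behind the last chip (398,355). Sweep.

Call:
{"method": "move_arm", "body": {"moves": [[0, 0, 0, 0.012, 0, 0, 0.01], [0, 0, 0, 0.024, 0, 0, 0.01], [0, 0, 0, 0.036, 0, 0, 0.01], [0, 0, 0, 0.048, 0, 0, 0.01], [0, 0, 0, 0.06, 0, 0, 0.01], [0, 0, 0, 0.072, 0, 0, 0.01], [0, 0, 0, 0.084, 0, 0, 0.01], [0, 0, 0, 0.096, 0, 0, 0.01], [0, 0, 0, 0.108, 0, 0, 0.01], [0, 0, 0, 0.12, 0, 0, 0.01]]}}

```text
clock: 20.85
position: [0.5169, -0.0694, 0.0712]
ee_rot: [-0.689, 0.725, -0.0, -0.0]
ft_force: [0.4, 0.3, -1.8]
grip_width: 0.248
```

Call:
{"method": "move_arm", "body": {"moves": [[0, 0, 0, 0.012, 0, 0, 0.01], [0, 0, 0, 0.024, 0, 0, 0.01], [0, 0, 0, 0.036, 0, 0, 0.01], [0, 0, 0, 0.048, 0, 0, 0.01], [0, 0, 0, 0.06, 0, 0, 0.01], [0, 0, 0, 0.072, 0, 0, 0.01], [0, 0, 0, 0.084, 0, 0, 0.01], [0, 0, 0, 0.096, 0, 0, 0.01], [0, 0, 0, 0.108, 0, 0, 0.01], [0, 0, 0, 0.115, 0, 0, 0.01]]}}

```text
clock: 21.85
position: [0.5109, -0.1848, 0.0712]
ee_rot: [-0.688, 0.725, -0.0, -0.0]
ft_force: [0.8, -0.1, -1.7]
grip_width: 0.247
```

Call:
{"method": "move_arm", "body": {"moves": [[0, 0, 0, 0, 0, 0, 0.01], [0, 0, 0, 0, 0, -0.03, 0.01], [0, 0, 0, 0.02, 0, -0.06, 0.01], [0, 0, 0, 0.06, 0, -0.07, 0.01], [0, 0, 0, 0.1, 0.015, -0.07, 0.01], [0, 0, 0, 0.14, 0.015, -0.07, 0.01], [0, 0, 0, 0.18, 0.015, -0.07, 0.01], [0, 0, 0, 0.2, 0.015, -0.07, 0.01], [0, 0, 0, 0.2, 0.015, -0.07, 0.01]]}}

```text
clock: 22.75
position: [0.4846, -0.3853, 0.1408]
ee_rot: [-0.687, 0.727, -0.0, -0.0]
ft_force: [-1.3, 0.2, -1.3]
grip_width: 0.246
```

```bash
python3 - <<'E'
from h import *
st(); rel(.4785,-.386,.125,-92.9); im=snap('side','s13'); t=snap('top','t13')
a=cv2.resize(im[150:290,250:500,::-1],None,fx=3.1,fy=3.1,interpolation=cv2.INTER_CUBIC)
b=cv2.resize(t[190:340,230:500,::-1],None,fx=2.87,fy=1.05,interpolation=cv2.INTER_CUBIC)[:,:775]
cv2.imwrite('pics/s13c.png',np.clip(np.vstack([a,b])*2.,0,255).astype('uint8')); print(a.shape,b.shape)
E
```

```text
t 22.75 pos [ 0.4846 -0.3853  0.1408] yaw -93.19 F [-1.3  0.2 -1.3] w 21.0
turn [ 0.03 -0.04 -0.29] shift [0.001  0.006  0.0158] dist 0.017
(434, 775, 3) (158, 775, 3)
```

View pics/s13c.png

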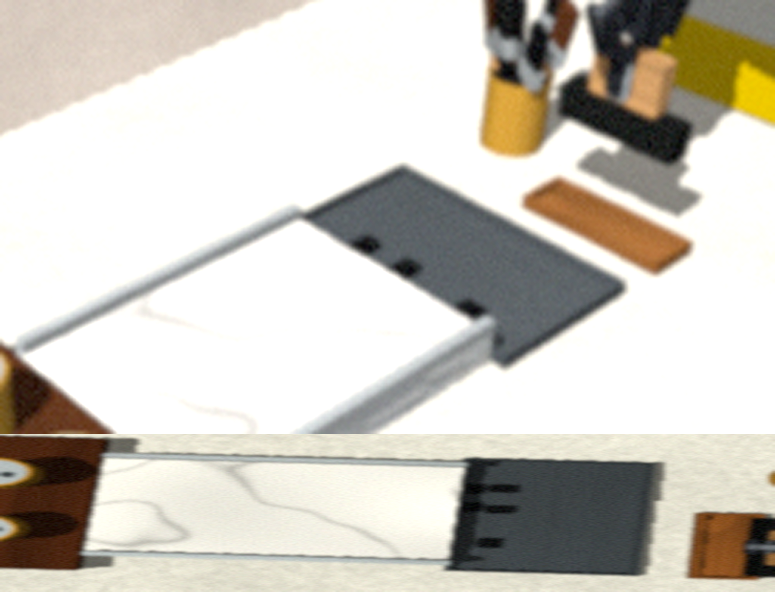

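The slab is clean. The tray shows chips at (368,243), (407,266), (470,306), with more against the slab's edge. I'll check the count numerically before putting the scraper down (14 pictures viewed).

```bash
python3 - <<'E'
from h import *
t=cv2.cvtColor(cv2.imread('pics/top13.png') if 0 else cv2.imread('pics/t13.png'),cv2.COLOR_BGR2GRAY)
t0=cv2.cvtColor(cv2.imread('pics/t5.png'),cv2.COLOR_BGR2GRAY)
print('t13 cols 386-416 rows 222-256'); print('\n'.join(f"{r} "+' '.join('%2d'%x for x in t[r,386:416]) for r in range(222,258)))
print('\n'.join(f"{r} "+' '.join('%2d'%x for x in t[r,386:416]) for r in range(284,302)))
s=cv2.cvtColor(cv2.imread('pics/s13.png'),cv2.COLOR_BGR2GRAY)
m=(s<18); m[:, :340]=0; m[:,440:]=0; m[:200]=0; m[270:]=0
for c,q in blobs(m,5): print('side',c.round(1),q,ray('side',*c,.0075).round(4))
m=(t<20); m[:,:386]=0;m[:,458:]=0;m[:212]=0;m[325:]=0
for c,q in blobs(m,5): print('top',c.round(1),q,ray('top',*c,.0075).round(4))
E
```

```text
t13 cols 386-416 rows 222-256
222 112 112 110 112 110 88 50 22 16 13 16 17 18 25 29 33 33 34 33 34 34 32 34 33 33 33 33 33 34 34
223 120 122 124 123 118 96 51 18 15 15 16 12 16 25 29 35 33 33 32 32 30 34 34 34 35 34 34 33 34 33
224 122 123 124 124 119 95 48 20 14 16 14 16 16 28 32 34 33 33 34 31 33 37 35 34 32 34 35 33 34 33
225 123 122 122 125 116 92 52 19 15 15 14 12 17 24 30 33 34 34 36 32 31 35 33 34 33 33 33 34 34 35
226 122 124 124 123 115 92 47 19 14 16 16 16 18 24 30 35 34 34 32 33 33 30 32 34 29 33 32 33 34 33
227 123 125 123 121 113 87 44 20 13 16 15 17 17 23 31 33 34 33 31 31 33 33 33 32 30 33 35 33 33 33
228 123 123 123 120 107 77 39 17 13 14 15 15 19 25 35 34 33 32 33 33 32 34 34 33 34 33 34 36 35 31
229 122 123 123 120 102 72 35 14 14 13 17 15 21 28 31 31 33 34 31 34 32 30 33 30 33 32 32 33 33 35
230 125 123 124 119 99 66 31 14 12 16 17 16 23 29 29 33 35 32 35 35 34 33 34 33 34 34 32 32 34 32
231 125 123 123 118 98 63 28 16 15 15 13 17 23 33 34 34 31 34 35 34 33 33 33 34 34 33 34 33 31 35
232 124 126 125 119 97 58 25 16 15 13 16 17 23 31 32 32 32 33 33 32 31 35 32 31 32
[... 3720 characters left out ...]
 14 17 13 12 13 10 13 22 29 34 35 36 36 35 36 34 35 34 33
298 88 48 22 16 15 19 15 20 27 30 31 28 24 21 23 20 21 24 26 29 35 38 34 34 36 34 34 36 36 35
299 88 44 19 16 14 14 20 21 26 32 34 32 31 33 27 30 33 33 32 33 34 33 36 34 35 35 32 33 33 35
300 88 48 18 15 17 14 15 25 28 37 35 33 35 31 34 36 37 35 36 36 33 33 35 32 35 33 36 33 37 35
301 93 50 23 14 19 17 19 25 32 35 33 33 32 34 35 33 32 35 36 35 36 34 36 36 34 35 33 35 35 35
side [367.4 228.5] [365 227   5   4  14] [ 0.6103 -0.1994  0.0075]
side [380.8 236.5] [378 235   6   4  15] [ 0.56   -0.1964  0.0075]
side [401.7 249. ] [399 248   6   3  13] [ 0.4856 -0.1916  0.0075]
top [396.3 262.7] [388 215  23  99 797] [ 0.5582 -0.1818  0.0075]
```

Five dark bodies are in the tray: two against its near wall (in the wall's shadow), three on the floor. Return the scraper to its rest.

Call:
{"method": "move_arm", "body": {"moves": [[0, 0, 0, 0.002, 0.004, 0.03, 0.01], [0, 0, 0, 0.002, 0.004, 0.06, 0.01], [0, 0, 0, 0.002, 0.004, 0.075, 0.01], [0, 0, 0, 0.002, 0.004, 0.085, 0.01], [0, 0, 0, 0.002, 0.004, 0.09, 0.01], [0, 0, 0, 0.002, 0.004, 0.093, 0.01], [0, 0, 0, 0.002, 0.004, 0.093, 0.01], [0, 0, 0, 0.002, 0.004, 0.093, 0.01]]}}

```text
clock: 23.65
position: [0.4822, -0.3843, 0.0492]
ee_rot: [-0.689, 0.725, -0.001, 0.0]
ft_force: [0.1, -0.1, -1.8]
grip_width: 0.246
```

```bash
python3 - <<'E'
from h import *
st()
E
```

```text
t 23.65 pos [ 0.4822 -0.3843  0.0492] yaw -92.96 F [ 0.1 -0.1 -1.8] w 20.9
```

Call:
{"method": "move_arm", "body": {"moves": [[0, 0, 0, 0, 0, 0.003, 0.01], [0, 0, 0, 0, 0, 0.003, 0.01], [0, 0, 0, 0, 0, 0.003, 0.01]]}}

```text
clock: 23.95
position: [0.4824, -0.3846, 0.0462]
ee_rot: [-0.689, 0.725, -0.001, 0.0]
ft_force: [1.3, -0.5, 3.5]
grip_width: 0.245
```

Call:
{"method": "move_arm", "body": {"moves": [[0, 0, 0, 0, 0, 0.001, 0.01], [0, 0, 0, 0, 0, 0.001, 0.01], [0, 0, 0, 0, 0, 0.001, 0.01]]}}

```text
clock: 24.25
position: [0.4824, -0.3846, 0.0461]
ee_rot: [-0.689, 0.725, -0.001, 0.0]
ft_force: [-3.0, 2.1, 12.9]
grip_width: 0.251
```

Foot is seated (contact force at the original grasp height). Release, rise and look.

Call:
{"method": "move_arm", "body": {"moves": [[0, 0, 0, 0, 0, -0.001, 0.03], [0, 0, 0, 0, 0, -0.001, 0.06], [0, 0, 0, 0, 0, -0.001, 0.0854], [0, 0, 0, 0, 0, -0.001, 0.0854], [0, 0, 0, 0, 0, -0.001, 0.0854], [0, 0, 0, 0, 0, -0.03, 0.0854], [0, 0, 0, 0, 0, -0.07, 0.0854], [0, 0, 0, 0, 0, -0.12, 0.0854]]}}

```text
clock: 25.05
position: [0.4807, -0.3832, 0.164]
ee_rot: [-0.689, 0.725, 0.002, -0.0]
ft_force: [0.6, 0.4, 0.2]
grip_width: 0.999
```

Call:
{"method": "move_arm", "body": {"moves": [[0, 0, 0, -0.5, -0.07, -0.03, 0.0854], [0, 0, 0, -0.5, -0.07, -0.03, 0.0854], [0, 0, 0, -0.5, -0.07, -0.03, 0.0854], [0, 0, 0, -0.5, -0.07, -0.03, 0.0854], [0, 0, 0, -0.5, -0.07, -0.03, 0.0854], [0, 0, 0, -0.5, -0.07, -0.03, 0.0854], [0, 0, 0, -0.5, -0.07, -0.03, 0.0854]]}}

```text
clock: 25.75
position: [0.5479, -0.039, 0.1853]
ee_rot: [-0.689, 0.725, -0.0, 0.0]
ft_force: [-0.0, 0.1, -0.2]
grip_width: 1.001
```

```bash
python3 - <<'E'
from h import *
st(); im=snap('side','s14'); t=snap('top','t14')
for n,i in(('side',im),('top',t)):
    hsv=cv2.cvtColor(i,cv2.COLOR_RGB2HSV); m=(hsv[...,0]>8)&(hsv[...,0]<28)&(hsv[...,1]>100)&(hsv[...,2]>70)
    for c,s in blobs(m,40): print(n,c.round(1),s, ray('top',s[0]+s[2]/2-.5,s[1]+s[3]/2-.5,.082).round(4) if n=='top' else '')
print(proj('side',[[.5105,.2257,.055],[.63,.2195,.056]]))
a=cv2.resize(t[185:335,180:520,::-1],None,fx=2.3,fy=2.,interpolation=cv2.INTER_CUBIC)
b=cv2.resize(im[160:260,350:500,::-1],None,fx=2.9,fy=2.9,interpolation=cv2.INTER_CUBIC)
o=np.zeros((590,782,3)); o[:300,:a.shape[1]]=a; o[300:590,:435]=b
cv2.imwrite('pics/c14.png',np.clip(o*1.8,0,255).astype('uint8'))
E
```

```text
t 25.75 pos [ 0.5479 -0.039   0.1853] yaw -92.97 F [-0.   0.1 -0.2] w 85.1
side [539.4 108.1] [  452    25   160   167 17852] 
side [447.8 205.2] [435 193  27  26 451] 
side [444.5 225.6] [419 210  53  28 223] 
side [237.1 284.3] [223 262  30  35 490] 
side [270.2 313. ] [257 290  30  37 515] 
side [132.7 353.5] [115 333  34  37 689] 
side [196.7 364.3] [187 354  23  20 263] 
side [ 48.5 447.5] [   0  397  113   83 6293] 
top [ 49.6 133.1] [ 45 111  11  44  51] [0.8398 0.6304 0.082 ]
top [226.4 227.2] [214 213  27  28 143] [0.6303 0.2152 0.082 ]
top [617.4 270.1] [ 603  226   37   89 2309] [ 0.5495 -0.6718  0.082 ]
top [ 27.  295.3] [   0  236   58  122 6613] [0.463  0.6585 0.082 ]
top [222.1 280.1] [210 267  26  26 146] [0.5101 0.2215 0.082 ]
top [490.9 298.2] [483 284  17  31 471] [ 0.4789 -0.3814  0.082 ]
[[271.22626122 307.67097074]
 [238.83083673 279.1478799 ]]
```

View pics/c14.png

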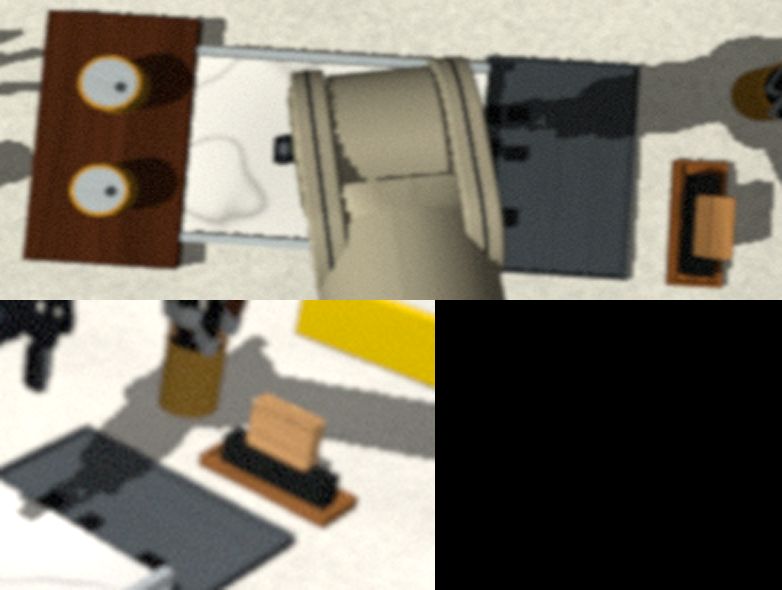

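The scraper stands in its rest, and both tins are upright and unmoved at (0.630,0.217) and (0.510,0.223). Chips are in the tray. Fetch the far tin.

Call:
{"method": "move_arm", "body": {"moves": [[0, 0, 0, -0.26, -0.069, 0.035, 0.0854], [0, 0, 0, -0.26, -0.069, 0.035, 0.0854], [0, 0, 0, -0.26, -0.069, 0.035, 0.0854], [0, 0, 0, -0.26, -0.069, 0.035, 0.0854], [0, 0, 0, -0.26, -0.069, 0.035, 0.0854], [0, 0, 0, -0.26, -0.069, 0.035, 0.0854], [0, 0, 0, -0.26, -0.069, 0.035, 0.0854], [0, 0, 0, -0.26, -0.069, 0.035, 0.0854]]}}

```text
clock: 26.65
position: [0.6301, 0.2149, 0.1495]
ee_rot: [-0.689, 0.725, 0.0, -0.0]
ft_force: [-0.5, -1.5, -0.6]
grip_width: 1.002
```

```bash
python3 - <<'E'
from h import *
im=snap('side','s15');st(); rel(.63,.2175,.036)
hsv=cv2.cvtColor(im,cv2.COLOR_RGB2HSV); m=(hsv[...,0]>8)&(hsv[...,0]<28)&(hsv[...,1]>100)&(hsv[...,2]>70)
for c,s in blobs(m[:,:340],40): print(c.round(1),s)
E
```

```text
t 26.7 pos [0.6304 0.2137 0.1498] yaw -93.02 F [ 0.   0.8 -0.2] w 84.8
turn [0. 0. 0.] shift [-0.0039  0.0006  0.1138] dist 0.114
[237.3 284.1] [223 261  31  36 511]
[270.4 313.1] [257 290  30  37 536]
[132.9 353.4] [115 333  34  37 709]
[197.2 364.2] [187 354  24  20 279]
[ 48.5 447.6] [   0  397  114   83 6292]
```

Call:
{"method": "move_arm", "body": {"moves": [[0, 0, 0, -0.003, 0, 0.04, 0.0854], [0, 0, 0, -0.003, 0, 0.075, 0.0854], [0, 0, 0, -0.003, 0, 0.1, 0.0854], [0, 0, 0, -0.003, 0, 0.113, 0.0854], [0, 0, 0, -0.003, 0, 0.113, 0.0854], [0, 0, 0, -0.003, 0, 0.113, 0.03], [0, 0, 0, -0.003, 0, 0.113, 0.03], [0, 0, 0, -0.003, 0, 0.113, 0.03], [0, 0, 0, -0.003, 0, 0.113, 0.03], [0, 0, 0, -0.003, 0, 0.113, 0.03]], "grip_force": 50}}

```text
clock: 27.7
position: [0.6317, 0.2182, 0.0393]
ee_rot: [-0.688, 0.725, -0.001, 0.001]
ft_force: [-1.4, -2.0, 6.1]
grip_width: 0.721
```

Call:
{"method": "move_arm", "body": {"moves": [[0, 0, 0, 0, 0, 0, 0.03], [0, 0, 0, 0, 0, -0.02, 0.03], [0, 0, 0, 0, 0, -0.05, 0.03], [0, 0, 0, 0.04, 0, -0.06, 0.03], [0, 0, 0, 0.085, 0.009, -0.06, 0.03], [0, 0, 0, 0.13, 0.009, -0.06, 0.03], [0, 0, 0, 0.175, 0.009, -0.06, 0.03], [0, 0, 0, 0.215, 0.009, -0.06, 0.03], [0, 0, 0, 0.233, 0.009, -0.06, 0.03], [0, 0, 0, 0.233, 0.009, -0.06, 0.03]]}}

```text
clock: 28.7
position: [0.6094, -0.0187, 0.0974]
ee_rot: [-0.687, 0.727, -0.001, -0.001]
ft_force: [-0.2, -0.1, -2.7]
grip_width: 0.713
```

```bash
python3 - <<'E'
from h import *
im=snap('side','s16');st()
hsv=cv2.cvtColor(im,cv2.COLOR_RGB2HSV); m=(hsv[...,0]>8)&(hsv[...,0]<28)&(hsv[...,1]>100)&(hsv[...,2]>70)
for c,s in blobs(m[:,:400],40): print(c.round(1),s)
p=manip.get_obs()['position'];print(proj('side',[[p[0],p[1],p[2]+.02]]))
E
```

```text
t 28.75 pos [ 0.6094 -0.0158  0.0976] yaw -93.12 F [ 0.2  1.3 -2.4] w 60.7
[323.  226.4] [311 210  24  27 327]
[270.2 313.1] [257 290  30  37 526]
[132.7 353.4] [115 333  34  37 692]
[197.  364.3] [187 354  24  20 272]
[ 48.5 447.6] [   0  397  114   83 6286]
[[320.95177622 220.00766345]]
```

Call:
{"method": "move_arm", "body": {"moves": [[0, 0, 0, 0, 0, 0.03, 0.03], [0, 0, 0, 0, 0, 0.05, 0.03], [0, 0, 0, 0, 0, 0.057, 0.03], [0, 0, 0, 0, 0, 0.0595, 0.03], [0, 0, 0, 0, 0, 0.0595, 0.03], [0, 0, 0, 0, 0, 0.0595, 0.0854], [0, 0, 0, 0, 0, 0.0595, 0.0854], [0, 0, 0, 0, 0, 0.0595, 0.0854], [0, 0, 0, 0, 0, 0.03, 0.0854], [0, 0, 0, 0, 0, -0.02, 0.0854]]}}

```text
clock: 29.75
position: [0.6072, -0.014, 0.1149]
ee_rot: [-0.689, 0.725, 0.002, -0.002]
ft_force: [1.7, -0.4, 0.9]
grip_width: 1.0
```

Call:
{"method": "move_arm", "body": {"moves": [[0, 0, 0, 0, 0, -0.035, 0.0854], [0, 0, 0, -0.235, 0.11, -0.035, 0.0854], [0, 0, 0, -0.235, 0.11, -0.035, 0.0854], [0, 0, 0, -0.235, 0.11, -0.035, 0.0854], [0, 0, 0, -0.235, 0.11, -0.035, 0.0854], [0, 0, 0, -0.235, 0.11, -0.035, 0.0854], [0, 0, 0, -0.235, 0.11, -0.035, 0.0854], [0, 0, 0, -0.235, 0.11, -0.035, 0.0854], [0, 0, 0, -0.235, 0.11, -0.035, 0.0854]]}}

```text
clock: 30.65
position: [0.5123, 0.2251, 0.1519]
ee_rot: [-0.688, 0.725, -0.0, -0.0]
ft_force: [-0.9, -0.5, -0.0]
grip_width: 1.0
```

```bash
python3 - <<'E'
from h import *
im=snap('side','s17');st(); rel(.5105,.223,.036)
hsv=cv2.cvtColor(im,cv2.COLOR_RGB2HSV); m=(hsv[...,0]>8)&(hsv[...,0]<28)&(hsv[...,1]>100)&(hsv[...,2]>70)
for c,s in blobs(m[:,:400],40): print(c.round(1),s)
print(proj('side',[[.609,-.0155,.056]]))
E
```

```text
t 30.7 pos [0.5126 0.2245 0.1518] yaw -93.09 F [-0.1 -1.1  0.3] w 85.2
turn [0. 0. 0.] shift [0.0015 0.002  0.1158] dist 0.116
[310.3 245.3] [307 234   7  22 100]
[270.5 312.4] [256 289  31  38 554]
[133.1 353.3] [115 333  34  37 720]
[197.4 364.3] [187 354  24  20 283]
[ 48.5 447.6] [   0  397  114   83 6290]
[[320.67198568 240.94081044]]
```

Call:
{"method": "move_arm", "body": {"moves": [[0, 0, 0, 0.001, 0.001, 0.04, 0.0854], [0, 0, 0, 0.001, 0.001, 0.075, 0.0854], [0, 0, 0, 0.001, 0.001, 0.1, 0.0854], [0, 0, 0, 0.001, 0.001, 0.115, 0.0854], [0, 0, 0, 0.001, 0.001, 0.115, 0.0854], [0, 0, 0, 0.001, 0.001, 0.115, 0.03], [0, 0, 0, 0.001, 0.001, 0.115, 0.03], [0, 0, 0, 0.001, 0.001, 0.115, 0.03], [0, 0, 0, 0.001, 0.001, 0.115, 0.03], [0, 0, 0, 0.001, 0.001, 0.115, 0.03]], "grip_force": 50}}

```text
clock: 31.7
position: [0.5118, 0.2255, 0.0388]
ee_rot: [-0.688, 0.725, -0.001, 0.001]
ft_force: [-0.5, -2.4, 7.1]
grip_width: 0.668
```

Call:
{"method": "move_arm", "body": {"moves": [[0, 0, 0, 0, 0, 0, 0.03], [0, 0, 0, 0, 0, -0.02, 0.03], [0, 0, 0, 0, 0, -0.05, 0.03], [0, 0, 0, 0.03, 0, -0.06, 0.03], [0, 0, 0, 0.07, -0.01, -0.06, 0.03], [0, 0, 0, 0.11, -0.015, -0.06, 0.03], [0, 0, 0, 0.145, -0.015, -0.06, 0.03], [0, 0, 0, 0.165, -0.015, -0.06, 0.03], [0, 0, 0, 0.173, -0.015, -0.06, 0.03], [0, 0, 0, 0.173, -0.015, -0.06, 0.03]]}}

```text
clock: 32.7
position: [0.5169, 0.0512, 0.0975]
ee_rot: [-0.688, 0.726, -0.0, 0.0]
ft_force: [0.6, 0.3, -2.4]
grip_width: 0.667
```

```bash
python3 - <<'E'
from h import *
im=snap('side','s18');st()
hsv=cv2.cvtColor(im,cv2.COLOR_RGB2HSV); m=(hsv[...,0]>8)&(hsv[...,0]<28)&(hsv[...,1]>100)&(hsv[...,2]>70)
for c,s in blobs(m[:,:400],40): print(c.round(1),s)
p=manip.get_obs()['position'];print(proj('side',[[p[0],p[1],p[2]+.02]]))
E
```

```text
t 32.75 pos [0.5168 0.0526 0.0974] yaw -92.94 F [ 0.3  0.3 -1.7] w 56.5
[331.  255.6] [320 238  23  29 348]
[133.  353.3] [115 333  34  37 707]
[197.  364.2] [187 354  23  20 271]
[ 48.5 447.6] [   0  397  114   83 6292]
[[328.34836921 248.09640158]]
```

Call:
{"method": "move_arm", "body": {"moves": [[0, 0, 0, 0, 0, 0.03, 0.03], [0, 0, 0, 0, 0, 0.05, 0.03], [0, 0, 0, 0, 0, 0.057, 0.03], [0, 0, 0, 0, 0, 0.0595, 0.03], [0, 0, 0, 0, 0, 0.0595, 0.03], [0, 0, 0, 0, 0, 0.0595, 0.0854], [0, 0, 0, 0, 0, 0.0595, 0.0854], [0, 0, 0, 0, 0, 0.0595, 0.0854], [0, 0, 0, 0, 0, 0.03, 0.0854], [0, 0, 0, 0, 0, -0.02, 0.0854]]}}

```text
clock: 33.75
position: [0.5146, 0.0517, 0.1155]
ee_rot: [-0.689, 0.725, 0.002, -0.002]
ft_force: [1.9, -0.1, 0.4]
grip_width: 1.001
```

Call:
{"method": "move_arm", "body": {"moves": [[0, 0, 0, 0, 0, -0.05, 0.0854], [0, 0, 0, 0, 0, -0.1, 0.0854], [0, 0, 0, 0.3, 0.06, -0.12, 0.0854], [0, 0, 0, 0.3, 0.06, -0.12, 0.0854], [0, 0, 0, 0.3, 0.06, -0.12, 0.0854], [0, 0, 0, 0.3, 0.06, -0.12, 0.0854], [0, 0, 0, 0.3, 0.06, -0.12, 0.0854], [0, 0, 0, 0.3, 0.06, -0.12, 0.0854], [0, 0, 0, 0.3, 0.06, -0.12, 0.0854], [0, 0, 0, 0.3, 0.06, -0.12, 0.0854]]}}

```text
clock: 34.75
position: [0.4408, -0.246, 0.237]
ee_rot: [-0.687, 0.726, -0.0, 0.0]
ft_force: [0.2, 1.8, 0.1]
grip_width: 0.996
```

Call:
{"method": "move_arm", "body": {"moves": [[0, 0, 0, 0.28, 0.05, 0, 0.0854], [0, 0, 0, 0.28, 0.05, 0, 0.0854], [0, 0, 0, 0.28, 0.05, 0, 0.0854], [0, 0, 0, 0.28, 0.05, 0, 0.0854], [0, 0, 0, 0.28, 0.05, 0, 0.0854], [0, 0, 0, 0.28, 0.05, 0, 0.0854], [0, 0, 0, 0.28, 0.05, 0, 0.0854], [0, 0, 0, 0.28, 0.05, 0, 0.0854]]}}

```text
clock: 35.55
position: [0.3784, -0.5205, 0.2365]
ee_rot: [-0.689, 0.725, 0.0, 0.001]
ft_force: [0.2, 1.0, -0.5]
grip_width: 1.001
```

```bash
python3 - <<'E'
from h import *
st(); im=snap('side','s19'); t=snap('top','t19')
a=cv2.resize(t[185:335,140:540,::-1],None,fx=2.,fy=2.,interpolation=cv2.INTER_CUBIC)
b=cv2.resize(im[150:300,230:480,::-1],None,fx=1.95,fy=1.95,interpolation=cv2.INTER_CUBIC)
c=cv2.resize(t[210:320,380:430,::-1],None,fx=5,fy=2.6,interpolation=cv2.INTER_CUBIC)*1.5
o=np.zeros((595,800,3)); o[:300,:800]=a; o[300:300+b.shape[0],:b.shape[1]]=b; o[300:300+c.shape[0],500:500+c.shape[1]]=c
cv2.imwrite('pics/c19.png',np.clip(o*1.7,0,255).astype('uint8'))
E
```

```text
t 35.55 pos [ 0.3784 -0.5205  0.2365] yaw -92.87 F [ 0.2  1.  -0.5] w 85.1
```

View pics/c19.png

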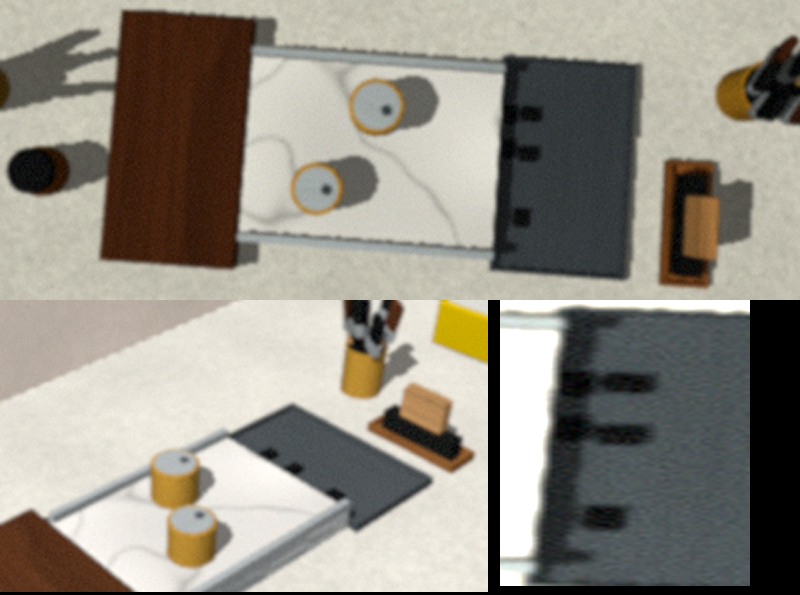

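The final view shows both tins upright on the clean slab ((377,106), (317,188)) and the scraper upright in its rest ((698,225)). All five chips are in the tray: pairs at (511,113)/(531,113) and (509,150)/(528,152), and one at (521,217). The jar and cans haven't moved.

```bash
python3 -c "
from h import *
print(manip.hand_in()); st()"
```

```text
the job is handed in; nothing more can be done
None
the job is handed in; nothing more can be done
```

The slab is clean and the job is handed in, at about 36 s of the 208 s allowed. I moved both tins (62 and 58 mm) onto the board and swept the five chips into the tray with two scraper passes. I then put the scraper back in its rest and set both tins back on the slab.

- **Last pictures (top and side):** both tins are upright on the slab with no chips left on it, and the scraper is upright in its rest. The jar and brush cans haven't moved. No tin was seen knocked and no grip slip showed.
- **Chips:** I count five in the tray. Two of them lie right against the tray's near wall, in its shadow, and may be leaning on it, so their exact resting pose is less certain.
- **Forces:** the highest wrist force I read was about 13 N, when the scraper was set down in its rest.

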